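# Sort the washed tea-corner things into their trays

## Task

Sort the five washed things into their wooden trays: the two black jar lids lie flat in the round tray, the smaller one centred on top of the larger; the two little spice jars stand upright in the two-bay caddy, the wide jar in the wide bay and the slim jar in the narrow bay; the coffee scoop lies flat in the long tray. Set the glass spice jars down gently, never dropping them, and leave the sugar pot standing where it is. Leave everything released and at rest.

Things in the scene. Friction and masses are not known exactly. Their poses are not given: they have to be found in the camera images.
- lid_large: The larger of two black plastic jar lids: a solid flat disc 56 mm in diameter, 18 mm high, lying flat on the table; 30 g. Origin: centre of its underside, z up.
- lid_small: The smaller black plastic jar lid: a solid flat disc 40 mm in diameter, 16 mm high, lying flat on the table; 30 g. Origin: centre of its underside, z up.
- jar_wide: The short, wide closed glass spice jar with a flat steel cap, straight-sided: 52 mm in diameter, 54 mm high with its cap (cap 14 mm high, 50 mm wide), standing upright; 105 to 180 g. Origin: centre of its underside, z up.
- jar_slim: The tall, slim closed glass spice jar with a flat steel cap, straight-sided: 32 mm in diameter, 68 mm high with its cap (cap 14 mm high, 30 mm wide), standing upright; 60 to 105 g. Origin: centre of its underside, z up.
- scoop: A coffee scoop lying flat, 140 mm long: a straight wooden handle 14 mm wide and 16 mm high, its underside on the table, and a round open steel cup 40 mm in diameter and 18 mm high at the +x end; 40 to 65 g. Origin: on the underside, midway along the length, so the handle reaches from x = -70 to +34 mm and the cup's centre is at x = +50 mm; x along the handle towards the cup, z up. It can be gripped across the handle at or near the origin (y is the direction across).
- round_tray: The round, pale wooden tray, fixed: 112 mm outer and 104 mm inner diameter, floor 4 mm thick, rim 10 mm above the table. Origin: centre of its underside, at table height, z up.
- bay_caddy: The pale wooden caddy with two rectangular bays, fixed: 86 mm (x) by 141 mm (y), floor 4 mm thick, walls and divider 5 mm thick, their tops 22 mm above the table. Both bays are 76 mm long in x. The wide bay is 78 mm across in y, centred at x = 0, y = +26.5 mm; the narrow bay is 48 mm across in y, centred at x = 0, y = -41.5 mm. Origin: centre of the underside, at table height, z up.
- long_tray: The long, narrow, pale wooden tray, fixed: 190 mm (x) by 66 mm (y) outside, 180 mm by 56 mm inside, floor 4 mm thick, walls 12 mm above the table. Origin: centre of its underside, at table height, x along its length, z up.
- sugar_pot: Squat white ceramic sugar pot with its lid and knob, 80 mm in diameter, 62 mm high, loose, 0.32 kg, standing among the things; to be left where it is. Origin: centre of its underside, z up.
Not all that is in view belongs to the job. Leave any orange look-alike of the round_tray alone.

How it is judged:
At the end, for the whole second after the job is handed in: Large lid flat on the round tray's floor, small lid flat on it, centres within 12 mm; wide and slim jar on the floor of the wide and narrow bay, upright within 0.1 rad; scoop flat on the long tray's floor; all at rest. Sugar pot never moved over 25 mm; no jar dropped from over 25 mm (horizontal distance between lid_large and round_tray below 0.028 m and z of lid_large in the frame of round_tray between 0.001 and 0.008 m and horizontal distance between lid_small and lid_large below 0.012 m and z of lid_small in the frame of lid_large between 0.015 and 0.021 m and y of jar_wide in the frame of bay_caddy between 0.0105 and 0.0425 m and x of jar_wide in the frame of bay_caddy between -0.016 and 0.016 m and z of jar_wide in the frame of bay_caddy between 0.001 and 0.008 m and y of jar_slim in the frame of bay_caddy between -0.0525 and -0.0305 m and x of jar_slim in the frame of bay_caddy between -0.025 and 0.025 m and z of jar_slim in the frame of bay_caddy between 0.001 and 0.008 m and x of scoop in the frame of long_tray between -0.028 and 0.028 m and y of scoop in the frame of long_tray between -0.018 and 0.018 m and z of scoop in the frame of long_tray between 0.001 and 0.008 m and angle between each of lid_large, lid_small, jar_wide, jar_slim, scoop's own z axis and vertical below 0.1 rad and linear speed of each of lid_large, lid_small, jar_wide, jar_slim, scoop below 0.02 m/s and angular speed of each of lid_large, lid_small, jar_wide, jar_slim, scoop below 0.3 rad/s); the robot touches nothing.
It fails at once if the sugar pot was pushed more than 25 mm or tipped (distance of sugar_pot from where it was at the start of the episode above 0.025 m or angle between sugar_pot's own z axis and vertical above 0.35 rad).
It fails at once if the wide spice jar was dropped (falling free faster than 0.7 m/s, as from more than 25 mm) (linear speed of jar_wide above 0.7 m/s and contact force between jar_wide and the fingers below 0.01 N and contact force between jar_wide and anything else below 0.01 N).
It fails at once if the slim spice jar was dropped (falling free faster than 0.7 m/s, as from more than 25 mm) (linear speed of jar_slim above 0.7 m/s and contact force between jar_slim and the fingers below 0.01 N and contact force between jar_slim and anything else below 0.01 N).
It also fails if it takes over 136 s, if anything falls off the work surface, if the arm or the gripper's body presses on something with over 40 N, if the wrist force passes 120 N, or if a joint passes its speed limit or range.

## Robot

A 6-joint arm with a two-finger parallel gripper is mounted at the origin on the work surface. World frame = base frame: x ahead of the robot, y to its left, z up, the work surface at z = 0. Lengths are in m, angles in rad, forces in N, time in s.
With the tool pointing down it reaches from about 0.375 to 0.9 m from the base axis. Payload 3.1 kg.
Tool frame: the origin (TCP) lies on the centre line of the jaws, within the pads' length; the fingertips stand ahead of it and the grasp point (between the pads) lies 3 mm ahead of it (robot.tip_reach is the z of the fingertips in the tool frame, in m); z points along the fingers, y is the line along which they close (so a half turn about z gives the same grasp; the last joint's range is limited). The gripper opens to 87 mm and grips with 3 to 60 N. Pads are 19 mm wide; open, the fingers measure 117 mm over their backs; the gripper's body (75 mm by 190 mm) begins 51 mm behind the grasp point.
Start: joints at [-1.296, 0.527, 1.433, -0, 1.181, -0.178], TCP at [0.274, -0.562, 0.245] pointing down, gripper open.
Joint ranges: [-3.08, 3.08], [-0.75, 2.2], [0.22, 2.44], [-1.43, 4.57], [0, 2.65], [-2.85, 2.85]. Speed limits (rad/s): [2.79, 2.79, 3.14, 3.14, 3.14, 3.14].

## Interface

Orientations are given as a unit quaternion [x, y, z, w].
In Python, from rig import sensors, eyes, ticket, robot gives the robot as it stands.
- The arm moves only by the tool drive_tool, never from a script. Its argument "deltas" is a list that holds one entry, the list of rows, each a list of 6 numbers: the shift along the tool's x, y, z in mm, then the turn, a rotation vector about the tool's x, y, z in rad. A call has 1 to 8 rows; each row shifts and turns the commanded pose from where the row before left it, along the tool's axes as they then stand; what a row does not reach is not made up. A row lasts 1/12 s, in which the tool goes at most 41.7 mm and 7.16 degrees, less where a joint would pass 70% of its speed; a pose out of reach is approached as far as the arm can. A call is refused whole if a number of a shift passes 41.7 or a number of a turn 0.125, either way. A call with a gripper value outside its range is refused whole. "gripper" is the opening in per cent of the stroke, from 0 (shut) to 100 (fully open), set as the call begins (left out, the last holds). The fingers move at their own pace and stop on an object; "squeeze" is the grip in N (left out, the last holds). Time passes only in rows, so rows that do not move let the fingers close. It gives the time, the measured TCP pose, the force, the opening and the grip force at its end, in the units of the state.
- sensors.get_obs(): the state, without advancing time (a new reading comes with each control period).
- eyes.camera(name): name is "scene" or "top" or "wrist"; returns a dict with "img" (384x512x3 uint8, red, green, blue), "fov_y" (degrees; the focal length in pixels is half the picture's height over the tangent of half this angle, whatever the lens; pixels are square), "cx", "cy" (the principal point, pixels), "xyz" and "attitude" of the camera in the world; the wrist camera has in their place "hand_eye" (4x4, takes a point from camera to tool coordinates, whose origin is the TCP and whose axes are the flange's). Camera axes: x right, y up, looking along -z (the intrinsics and any distortion apply to the point x, -y, -z); pixel columns grow to the right and rows downward; lengths in m; the calibration is good to about 2 mm. A picture is of the moment at which its call begins: read the wrist's pose just before it. There is no depth.
- ticket.hand_in(): hands the job in; it is judged then, once.
The state is a dict: "time": time; "q": joint angles; "joint_velocities": joint speeds; "joint_torque": joint torques, N m; "position": TCP position; "tool_rot": TCP orientation; "ft_force": force on the tool from outside, world axes, zero at the start; "moment": the same for the moment, N m; "grip_width": finger opening in m; "grip_force": force on a finger pad.
Only numpy, scipy, OpenCV 4.12 (cv2) and the standard library are available. Lean on these libraries where they do the work, as an engineer would, in place of code of your own. Each camera call takes 0.05 s, during which the arm holds its last target. There are 200 camera calls.

## Working session

There is one attempt and no reset: what is moved stays moved. The work goes in short steps, Python scripts to look and compute and a tool call to move; the robot and the scene stay as the last step left them, time stands still between calls to the robot, and variables do not carry over. Pictures are saved under pics/ and viewed, at most 14 in all, crops included, and the job is handed in when it is done.

Besides the shell and the picture viewer there is one more tool, called as name(argument=value, ...) on one line, values as JSON. drive_tool: Moves the arm, as the interface text tells. Its arguments: {"type":"object","properties":{"deltas":{"type":"array"},"gripper":{"type":"number"},"squeeze":{"type":"number"}},"required":["deltas"]}

```bash
ls; mkdir -p pics
python3 - <<'E'
from rig import sensors, eyes, ticket, robot
import cv2
print(sensors.get_obs()); print(robot.tip_reach, [a for a in dir(robot) if a[0]!='_'])
for n in ("scene","top"):
    c=eyes.camera(n); cv2.imwrite(f"pics/{n}0.png",c["img"][:,:,::-1])
    print({k:v for k,v in c.items() if k!="img"})
E
```

```text
pics
{'time': 0.0, 'q': array([-1.29548720e+00,  5.28489856e-01,  1.43389407e+00, -2.53756960e-05,
        1.18135771e+00, -1.78507092e-01]), 'joint_velocities': array([ 0.00030618, -0.00030626, -0.00010318, -0.00177071, -0.00031138,
        0.00014327]), 'joint_torque': array([ 2.26425043e-03, -4.40028620e+01, -1.76595747e+01,  6.33434532e-02,
        5.82139764e-02, -1.99040282e-04]), 'position': array([ 0.27382952, -0.56107121,  0.24355963]), 'tool_rot': array([ 9.74364972e-01,  2.24970546e-01, -6.37049499e-05, -1.07266305e-03]), 'ft_force': array([-0.42940266,  0.28821555, -0.17074489]), 'moment': array([-0.04473257, -0.02487161, -0.02544204]), 'grip_force': 0.0, 'grip_width': 0.08675542914369415}
0.022 ['Unreachable', 'tip_reach']
{'fov_y': 47.22440268764246, 'cx': 254.72419124560057, 'cy': 194.92688206614997, 'xyz': array([1.37443026, 0.09622524, 0.83345626]), 'attitude': array([0.27702725, 0.29599913, 0.6595707 , 0.63293515])}
{'fov_y': 45.87484887360255, 'cx': 253.7369475069095, 'cy': 187.4639306266089, 'xyz': array([0.24535976, 0.02719901, 1.57607723]), 'attitude': array([ 0.06027597, -0.05993291, -0.69621582,  0.71278215])}
```

View pics/top0.png

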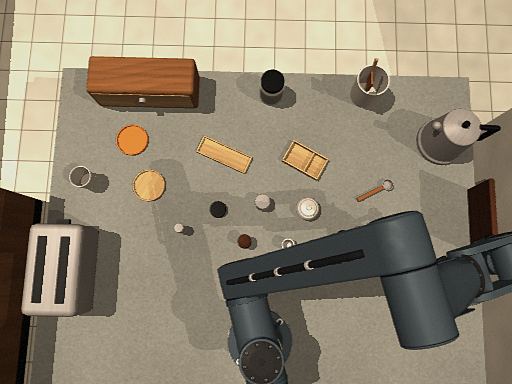

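View pics/scene0.png

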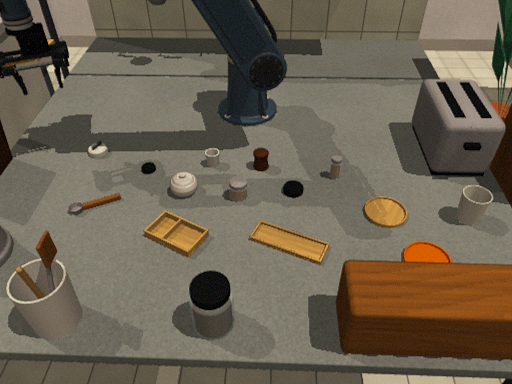

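The scene picture shows:
- lids at (292,188) and (148,168)
- wide jar at (237,188) and slim jar at (336,167)
- sugar pot at (183,185) and scoop at (95,204)
- caddy at (176,233), long tray at (289,242) and round tray at (385,211)
- decoys: the orange disc at (427,252), a brown jar, a cup, and a small pot at (97,150)

In the top picture the arm hides the small lid. I'll measure on enlarged crops.

```bash
cat > h.py <<'E'
import numpy as np, cv2
from scipy.spatial.transform import Rotation as R
from rig import sensors, eyes
def cam(n):
    if n=="wrist":
        o=sensors.get_obs(); c=eyes.camera(n); H=np.array(c["hand_eye"]); Rt=R.from_quat(o["tool_rot"])
        c["Rm"]=Rt.as_matrix()@H[:3,:3]; c["p"]=o["position"]+Rt.apply(H[:3,3])
    else:
        c=eyes.camera(n); c["Rm"]=R.from_quat(c["attitude"]).as_matrix(); c["p"]=np.array(c["xyz"])
    c["f"]=c["img"].shape[0]/2/np.tan(np.radians(c["fov_y"])/2); return c
def px(c,P):
    v=(np.atleast_2d(P)-c["p"])@c["Rm"]; d=-v[:,2]
    return np.c_[c["cx"]+c["f"]*v[:,0]/d, c["cy"]-c["f"]*v[:,1]/d]
def plane(c,uv,z):
    uv=np.atleast_2d(uv).astype(float)
    d=np.c_[(uv[:,0]-c["cx"])/c["f"],-(uv[:,1]-c["cy"])/c["f"],-np.ones(len(uv))]@c["Rm"].T
    return c["p"]+d*((z-c["p"][2])/d[:,2])[:,None]
def comps(mask,amin=15):
    n,l,s,ce=cv2.connectedComponentsWithStats(mask.astype(np.uint8)); return [(tuple(s[i,:5]),ce[i].round(1)) for i in range(1,n) if s[i,4]>=amin]
E
python3 - <<'E'
from h import *
for n,(x0,y0,x1,y1),k in (("scene",(60,130,420,275),2.2),("top",(110,120,400,260),2.7)):
    c=cam(n); im=c["img"]; hsv=cv2.cvtColor(im,cv2.COLOR_RGB2HSV); roi=np.zeros(im.shape[:2],bool); roi[y0:y1,x0:x1]=1
    for nm,m in (("dark",im.max(2)<45),("wood",(hsv[...,1]>90)&(hsv[...,2]>110))):
        print(n,nm)
        for s,ce in comps(m&roi): print(s,ce, plane(c,ce,0.01)[0,:2].round(4))
    cv2.imwrite(f"pics/{n}1.png",cv2.resize(im[y0:y1,x0:x1,::-1],None,fx=k,fy=k,interpolation=cv2.INTER_CUBIC))
E
```

```text
scene dark
(np.int32(413), np.int32(130), np.int32(7), np.int32(16), np.int32(31)) [416.6 136.9] [0.1674 0.5606]
(np.int32(93), np.int32(141), np.int32(8), np.int32(8), np.int32(17)) [ 97.2 144.5] [ 0.2429 -0.4699]
(np.int32(253), np.int32(155), np.int32(15), np.int32(16), np.int32(182)) [260.4 163. ] [0.3217 0.0581]
(np.int32(142), np.int32(163), np.int32(14), np.int32(11), np.int32(127)) [148.1 168. ] [ 0.3573 -0.2784]
(np.int32(283), np.int32(181), np.int32(20), np.int32(17), np.int32(280)) [292.7 188.8] [0.4369 0.1538]
(np.int32(199), np.int32(271), np.int32(24), np.int32(4), np.int32(65)) [210.5 272.9] [ 0.7414 -0.0436]
scene wood
(np.int32(82), np.int32(193), np.int32(38), np.int32(13), np.int32(132)) [100.9 199.1] [ 0.4987 -0.3788]
(np.int32(365), np.int32(196), np.int32(42), np.int32(31), np.int32(968)) [385.4 210.9] [0.5178 0.3996]
(np.int32(144), np.int32(210), np.int32(65), np.int32(48), np.int32(1285)) [176.6 232.5] [ 0.6165 -0.1458]
(np.int32(250), np.int32(220), np.int32(80), np.int32(42), np.int32(1471)) [289.8 240.9] [0.6345 0.1429]
(np.int32(346), np.int32(241), np.i
[... 536 characters left out ...]
2(16), np.int32(5), np.int32(16)) [272.5 252. ] [ 0.2922 -0.0382]
(np.int32(244), np.int32(257), np.int32(13), np.int32(3), np.int32(15)) [249.7 258.1] [0.2698 0.0392]
top wood
(np.int32(116), np.int32(124), np.int32(32), np.int32(31), np.int32(775)) [131.5 139.3] [0.6784 0.471 ]
(np.int32(196), np.int32(136), np.int32(56), np.int32(37), np.int32(961)) [223.9 154.1] [0.632  0.1397]
(np.int32(282), np.int32(140), np.int32(47), np.int32(40), np.int32(920)) [305.  159.5] [ 0.6192 -0.148 ]
(np.int32(133), np.int32(170), np.int32(32), np.int32(31), np.int32(786)) [148.4 184.9] [0.5149 0.4004]
(np.int32(357), np.int32(185), np.int32(27), np.int32(16), np.int32(103)) [370.1 192.7] [ 0.5055 -0.3761]
```

View pics/scene1.png

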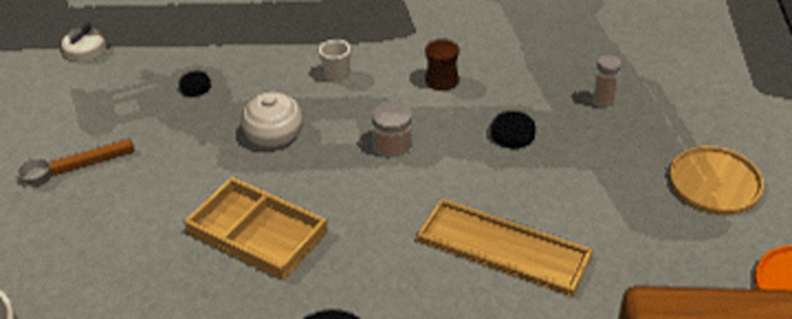

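View pics/top1.png

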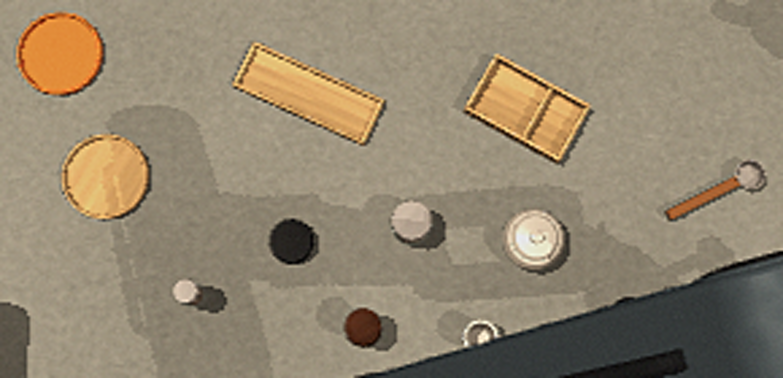

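Lids, jars, scoop and trays are clear in both crops, and the two cameras agree. The tray meant is the pale wooden one at top (148,185), not the orange one at (131,139). Now I'll work out the poses.

Run:
```python
from h import *
S=cam("scene");T=cam("top")
s=lambda x,y:(60+x/2.2,130+y/2.2); t=lambda x,y:(110+x/2.7,120+y/2.7)
def two(n,a,za,b,zb): print(n,plane(S,s(*a),za)[0,:2].round(4),plane(T,t(*b),zb)[0,:2].round(4))
two("wide",(392,127),.027,(411,221),.054); two("slim",(607,81),.034,(185,291),.068); two("pot",(272,121),.031,(536,239),.04)
two("cup",(34,172),.012,(749,176),.018);two("hend",(131,147),.012,(669,215),.016); two("small",(194,83),.008,(194,83),.008)
two("brown",(442,64),.03,(363,327),.05);two("whitecup",(335,60),.02,(480,335),.04)
hsv=cv2.cvtColor(T["img"],cv2.COLOR_RGB2HSV);m=((hsv[...,1]>80)&(hsv[...,2]>100)).astype(np.uint8)
n,l,st,ce=cv2.connectedComponentsWithStats(m)
for nm,p,z in (("long",(224,154),.012),("caddy",(298,156),.022)):
    k=[i for i in range(1,n) if st[i,4]>300 and st[i,0]<=p[0]<st[i,0]+st[i,2] and st[i,1]<=p[1]<st[i,1]+st[i,3]][0]
    yx=np.argwhere(l==k); W=plane(T,yx[:,::-1],z)[:,:2]
    r=cv2.minAreaRect((W*1000).astype(np.float32)); print(nm,r, (cv2.boxPoints(r)).round(0).tolist())
```

```text
wide [0.457 0.001] [0.4582 0.0011]
slim [0.363  0.2794] [0.3628 0.2775]
pot [ 0.4553 -0.152 ] [ 0.441  -0.1573]
cup [ 0.5392 -0.4358] [ 0.5322 -0.435 ]
hend [ 0.4898 -0.3283] [ 0.4791 -0.3312]
small [ 0.3535 -0.2794] [0.6412 0.2897]
brown [0.3282 0.0599] [0.3249 0.0578]
whitecup [ 0.3111 -0.0892] [ 0.3189 -0.0879]
long ((632.68017578125, 139.15359497070312), (192.35919189453125, 66.984130859375), 66.51179504394531) [[564.0, 64.0], [625.0, 38.0], [702.0, 214.0], [640.0, 241.0]]
caddy ((616.0247192382812, -146.03225708007812), (143.57106018066406, 91.42738342285156), 61.55533218383789) [[542.0, -187.0], [622.0, -231.0], [690.0, -105.0], [610.0, -61.0]]
```

```bash
cat >> h.py <<'E'
def go(x,y,z,c):
    """vertical tool, closing line at c deg: first the turn (tool rotvec), then the shift in mm in the turned axes"""
    o=sensors.get_obs(); r0=R.from_quat(o["tool_rot"]); a=np.radians(c); yv=np.array([np.cos(a),np.sin(a),0]); zv=np.array([0,0,-1.])
    r1=R.from_matrix(np.c_[np.cross(yv,zv),yv,zv]); 
    print("turn",(r0.inv()*r1).as_rotvec().round(3),"shift",(1000*r1.inv().apply(np.array([x,y,z])-o["position"])).round(1),"pos",o["position"].round(4))
E
python3 -c "
from h import *
go(.512,-.392,.245,26)"
```

```text
turn [-1.000e-03 -1.000e-03 -1.571e+00] shift [ 48.  288.3  -0.8] pos [ 0.2739 -0.5615  0.2442]
```

drive_tool(deltas=[[[0,0,0,0,0,-0.121],[0,0,0,0,0,-0.121],[0,0,0,0,0,-0.121],[0,0,0,0,0,-0.121],[0,0,0,0,0,-0.121],[0,0,0,0,0,-0.121],[0,0,0,0,0,-0.121],[0,0,0,0,0,-0.121]]], gripper=60)

```text
time: 0.97
position: [0.274, -0.5616, 0.2445]
tool_rot: [0.756, 0.655, 0.0, -0.0]
ft_force: [-0.1, -0.6, 0.2]
grip_width: 0.0532
grip_force: 0.0
```

drive_tool(deltas=[[[0,0,0,0,0,-0.121],[0,0,0,0,0,-0.121],[0,0,0,0,0,-0.121],[0,0,0,0,0,-0.121],[0,0,0,0,0,-0.119],[0,0,0,0,0,0]]])

```text
time: 1.47
position: [0.274, -0.5617, 0.2445]
tool_rot: [0.529, 0.849, 0.0, -0.0]
ft_force: [0.5, -0.4, 0.1]
grip_width: 0.0521
grip_force: 0.0
```

drive_tool(deltas=[[[6,36,0,0,0,0],[6,36,0,0,0,0],[6,36,0,0,0,0],[6,36,0,0,0,0],[6,36,0,0,0,0],[6,36,0,0,0,0],[6,36,0,0,0,0],[6,36,0,0,0,0]]])

```text
time: 2.13
position: [0.5131, -0.391, 0.2446]
tool_rot: [0.531, 0.847, 0.0, 0.0]
ft_force: [0.6, -0.1, -0.4]
grip_width: 0.0523
grip_force: 0.0
```

drive_tool(deltas=[[[0,0,0,0,0,0],[0,0,0,0,0,0],[0,0,0,0,0,0]]])

```text
time: 2.38
position: [0.5116, -0.3922, 0.2443]
tool_rot: [0.53, 0.848, -0.0, -0.0]
ft_force: [0.2, 1.0, -0.2]
grip_width: 0.0522
grip_force: 0.0
```

Run:
```python
from h import *
go(.512,-.392,.245,26)
W=cam("wrist"); print({k:v for k,v in W.items() if k!="img"}); cv2.imwrite("pics/w1.png",W["img"][:,:,::-1])
print(px(W,[[.512,-.392,.016],[.5350,-.4355,.018],[.48,-.33,.016]]).round(0))
T=cam("top");im=T["img"]
for s,ce in comps((im.max(2)<45)): print(s,ce,plane(T,ce,.01)[0,:2].round(4))
```

```text
turn [-0.001 -0.    -0.001] shift [-0.   0.5 -0.7] pos [ 0.5116 -0.3922  0.2443]
{'fov_y': 65.19809483169549, 'cx': 252.56923430512174, 'cy': 190.87550155797805, 'hand_eye': array([[ 1.03381697e-03,  9.67294630e-01,  2.53653366e-01,
         6.92582535e-02],
       [ 9.99999294e-01, -1.14853382e-03,  3.04172413e-04,
        -7.98842722e-04],
       [ 5.85553810e-04,  2.53652872e-01, -9.67295135e-01,
        -1.39049425e-01],
       [ 0.00000000e+00,  0.00000000e+00,  0.00000000e+00,
         1.00000000e+00]]), 'Rm': array([[ 0.89866387, -0.42463429, -0.10994983],
       [ 0.43863574,  0.8691733 ,  0.2283341 ],
       [-0.00139303, -0.25342353,  0.96735442]]), 'p': array([ 0.48063489, -0.33026458,  0.38341022]), 'f': np.float64(300.2330299607037)}
[[254. 170.]
 [255. 208.]
 [253. 112.]]
(np.int32(262), np.int32(70), np.int32(22), np.int32(24), np.int32(428)) [272.4  81.2] [ 0.9095 -0.0278]
(np.int32(462), np.int32(121), np.int32(8), np.int32(7), np.int32(43)) [465.7 124.1] [ 0.7633 -0.7245]
(np.int32(477), np.int32(125), np.int32(23), np.int32(16), np.int32(182)) [488.  130.4] [ 0.741
[... 986 characters left out ...]
218), np.int32(78), np.int32(77), np.int32(890)) [254.2 253.6] [0.2853 0.0242]
(np.int32(393), np.int32(218), np.int32(20), np.int32(24), np.int32(51)) [402.9 227.4] [ 0.3868 -0.4869]
(np.int32(257), np.int32(233), np.int32(55), np.int32(46), np.int32(63)) [284.  255.6] [ 0.2809 -0.0777]
(np.int32(0), np.int32(246), np.int32(16), np.int32(7), np.int32(51)) [  5.7 249.3] [0.28  0.874]
(np.int32(195), np.int32(291), np.int32(20), np.int32(18), np.int32(154)) [204.2 299.9] [0.1275 0.1885]
(np.int32(203), np.int32(293), np.int32(80), np.int32(56), np.int32(644)) [258.2 321.4] [0.062  0.0057]
(np.int32(281), np.int32(350), np.int32(20), np.int32(34), np.int32(125)) [291.5 365.5] [-0.0752 -0.1066]
```

View pics/w1.png

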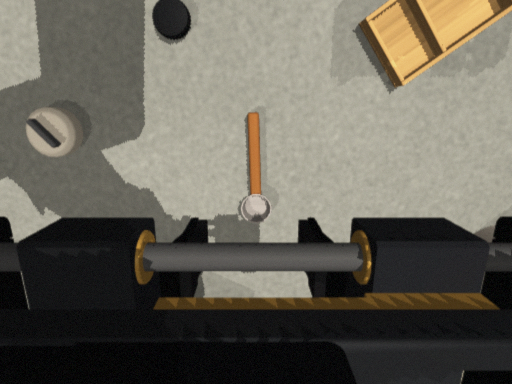

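The wrist view shows the scoop handle running from (253,112) to the cup at (256,207), exactly where I computed it. It also shows the small lid at (171,19). Grasping the scoop.

drive_tool(deltas=[[[0,0,30,0,0,0],[0,0,30,0,0,0],[0,0,30,0,0,0],[0,0,30,0,0,0],[0,0,30,0,0,0],[0,0,30,0,0,0],[0,0,20,0,0,0],[0,0,14,0,0,0]]])

```text
time: 3.15
position: [0.5095, -0.3926, 0.0279]
tool_rot: [0.531, 0.847, 0.0, -0.002]
ft_force: [-0.2, -0.1, 0.7]
grip_width: 0.0527
grip_force: 0.0
```

drive_tool(deltas=[[[0,0,0,0,0,0],[0,0,0,0,0,0]]])

```text
time: 3.32
position: [0.5111, -0.393, 0.0303]
tool_rot: [0.531, 0.848, 0.0, -0.0]
ft_force: [0.1, -0.5, -0.0]
grip_width: 0.0519
grip_force: 0.0
```

drive_tool(deltas=[[[0,0,0,0,0,0],[0,0,0,0,0,0],[0,0,0,0,0,0],[0,0,0,0,0,0],[0,0,0,0,0,0],[0,0,0,0,0,0],[0,0,0,0,0,0],[0,0,0,0,0,0]]], gripper=0, squeeze=35)

```text
time: 3.98
position: [0.512, -0.3923, 0.0309]
tool_rot: [0.53, 0.848, 0.0, 0.0]
ft_force: [0.3, 0.1, 2.2]
grip_width: 0.0136
grip_force: 34.9
```

Run:
```python
from h import *
o=sensors.get_obs();print(o["grip_width"],o["grip_force"],o["ft_force"])
go(.634,.141,.16,-23.5)
c={"cx":252.57,"cy":190.88,"f":300.233,"p":np.array([ 0.48063489, -0.33026458,  0.38341022]),"Rm":np.array([[ 0.89866387, -0.42463429, -0.10994983],[ 0.43863574,  0.8691733 ,  0.2283341 ],[-0.00139303, -0.25342353,  0.96735442]])}
print("small lid",plane(c,[171,19],.008))
```

```text
0.013557167475110262 34.90814030170441 [0.26381448 0.11476808 2.22992895]
turn [0.    0.    0.864] shift [ 537.7 -100.7 -129.1] pos [ 0.512  -0.3923  0.0309]
small lid [[ 0.35326351 -0.27959856  0.008     ]]
```

drive_tool(deltas=[[[0,0,-15,0,0,0],[0,0,-25,0,0,0],[0,0,-25,0,0,0],[0,0,-25,0,0,0],[0,0,-25,0,0,0],[0,0,-14,0,0,0],[0,0,0,0,0,0]]])

```text
time: 4.57
position: [0.5134, -0.3939, 0.1633]
tool_rot: [0.53, 0.848, -0.001, 0.004]
ft_force: [1.3, -0.3, -1.1]
grip_width: 0.0136
grip_force: 34.9
```

drive_tool(deltas=[[[0,0,0,0,0,0.108],[0,0,0,0,0,0.108],[0,0,0,0,0,0.108],[0,0,0,0,0,0.108],[0,0,0,0,0,0.108],[0,0,0,0,0,0.108],[0,0,0,0,0,0.108],[0,0,0,0,0,0.108]]])

```text
time: 5.23
position: [0.5111, -0.3915, 0.1577]
tool_rot: [0.838, 0.546, -0.0, -0.001]
ft_force: [-0.6, -0.0, 0.2]
grip_width: 0.0135
grip_force: 34.9
```

drive_tool(deltas=[[[15,-3,0,0,0,0],[28,-5,0,0,0,0],[32,-6,0,0,0,0],[32,-6,0,0,0,0],[32,-6,0,0,0,0],[32,-6,0,0,0,0],[32,-6,0,0,0,0],[32,-6,0,0,0,0]]])

```text
time: 5.9
position: [0.5643, -0.1561, 0.1585]
tool_rot: [0.835, 0.55, -0.0, -0.001]
ft_force: [0.6, 0.6, -0.1]
grip_width: 0.0134
grip_force: 34.9
```

drive_tool(deltas=[[[32,-6,0,0,0,0],[32,-6,0,0,0,0],[32,-6,0,0,0,0],[32,-6,0,0,0,0],[32,-6,0,0,0,0],[32,-6,0,0,0,0],[32,-6,0,0,0,0],[32,-6,0,0,0,0]]])

```text
time: 6.57
position: [0.6217, 0.0974, 0.1584]
tool_rot: [0.835, 0.55, -0.001, -0.001]
ft_force: [0.1, -1.0, -0.3]
grip_width: 0.0137
grip_force: 34.9
```

drive_tool(deltas=[[[28,-4,0,0,0,0],[15,-4,0,0,0,0],[4,0,0,0,0,0],[0,0,0,0,0,0],[0,0,0,0,0,0]]])

```text
time: 6.98
position: [0.6338, 0.1401, 0.159]
tool_rot: [0.836, 0.549, -0.001, -0.0]
ft_force: [0.7, -0.2, -0.3]
grip_width: 0.0134
grip_force: 34.9
```

Run:
```python
from h import *
go(.634,.141,.036,-23.5)
W=cam("wrist");cv2.imwrite("pics/w2.png",W["img"][:,:,::-1])
S=cam("scene");cv2.imwrite("pics/s2.png",cv2.resize(S["img"][120:300,60:420,::-1],None,fx=2,fy=2))
```

```text
turn [-0.001  0.001  0.001] shift [ 9.00e-01 -1.00e-01  1.23e+02] pos [0.6338 0.1401 0.159 ]
```

View pics/w2.png

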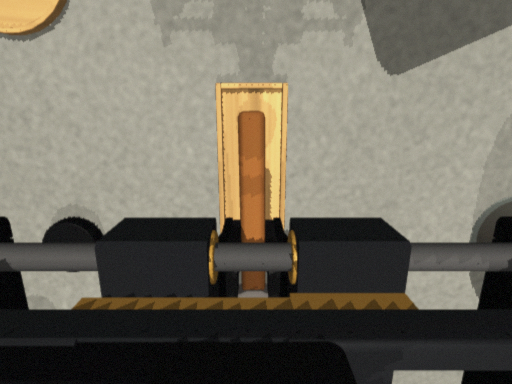

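Handle and tray are centred on the same column (252) and parallel. Lowering and releasing.

drive_tool(deltas=[[[0,0,20,0,0,0],[0,0,25,0,0,0],[0,0,25,0,0,0],[0,0,20,0,0,0],[0,0,15,0,0,0],[0,0,10,0,0,0],[0,0,8,0,0,0],[0,0,0,0,0,0]]])

```text
time: 7.75
position: [0.6344, 0.14, 0.0357]
tool_rot: [0.837, 0.548, -0.001, -0.0]
ft_force: [0.7, 0.6, -0.2]
grip_width: 0.0135
grip_force: 35.0
```

drive_tool(deltas=[[[0,0,0,0,0,0],[0,0,0,0,0,0],[0,0,0,0,0,0],[0,0,0,0,0,0],[0,0,0,0,0,0],[0,0,0,0,0,0]]], gripper=45)

```text
time: 8.25
position: [0.6347, 0.1411, 0.037]
tool_rot: [0.836, 0.548, 0.0, 0.0]
ft_force: [-0.4, -0.7, 1.6]
grip_width: 0.038
grip_force: 0.0
```

drive_tool(deltas=[[[0,0,-10,0,0,0],[0,0,-20,0,0,0],[0,0,-30,0,0,0],[0,0,-30,0,0,0],[0,0,-30,0,0,0],[0,0,0,0,0,0],[0,0,0,0,0,0]]], gripper=85)

```text
time: 8.83
position: [0.6361, 0.1412, 0.1599]
tool_rot: [0.836, 0.548, 0.003, 0.002]
ft_force: [0.1, 0.2, 0.2]
grip_width: 0.0721
grip_force: 0.0
```

```bash
python3 -c "
from h import *
go(.4575,.001,.155,-28.5)"
```

```text
turn [ 0.005 -0.003  0.088] shift [-208.4  -90.     4.9] pos [0.6361 0.1412 0.1599]
```

drive_tool(deltas=[[[0,0,0,0,0,0.088],[-20,-9,0,0,0,0],[-32,-14,0,0,0,0],[-32,-14,0,0,0,0],[-32,-14,0,0,0,0],[-32,-14,0,0,0,0],[-32,-14,0,0,0,0],[-28,-11,0,0,0,0]]], gripper=100)

```text
time: 9.5
position: [0.4527, 0.001, 0.1557]
tool_rot: [0.859, 0.511, -0.002, -0.001]
ft_force: [0.3, -0.0, 0.7]
grip_width: 0.087
grip_force: 0.0
```

drive_tool(deltas=[[[0,0,0,0,0,0],[0,0,0,0,0,0],[0,0,0,0,0,0]]])

```text
time: 9.75
position: [0.4566, 0.0012, 0.1563]
tool_rot: [0.86, 0.511, 0.0, 0.0]
ft_force: [0.6, 0.4, 0.7]
grip_width: 0.0868
grip_force: 0.0
```

Run:
```python
from h import *
go(.4575,.001,.048,-28.5)
W=cam("wrist");cv2.imwrite("pics/w3.png",W["img"][:,:,::-1])
print(px(W,[[.4575,.001,.054],[.435,.154,.018],[.634,.141,.012]]).round(0))
```

```text
turn [ 0.    -0.    -0.001] shift [  0.2   0.8 108.3] pos [0.4566 0.0012 0.1563]
[[254. 197.]
 [145.  44.]
 [365. -69.]]
```

View pics/w3.png

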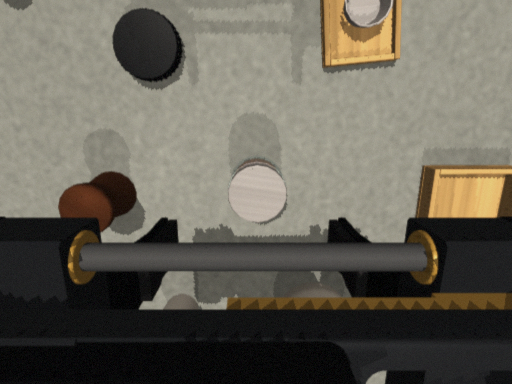

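Jar cap at (258,193) against a predicted (254,197), so I'll correct by +3 mm in tool x and y. The scoop lies in its tray at the top, and the large lid is at (148,44).

drive_tool(deltas=[[[3,4,0,0,0,0],[0,0,18,0,0,0],[0,0,22,0,0,0],[0,0,22,0,0,0],[0,0,20,0,0,0],[0,0,16,0,0,0],[0,0,10,0,0,0],[0,0,0,0,0,0]]])

```text
time: 10.47
position: [0.4612, 0.0028, 0.0464]
tool_rot: [0.859, 0.512, -0.001, -0.001]
ft_force: [-0.7, 0.2, 0.7]
grip_width: 0.0874
grip_force: 0.0
```

drive_tool(deltas=[[[0,0,0,0,0,0],[0,0,0,0,0,0],[0,0,0,0,0,0],[0,0,0,0,0,0],[0,0,0,0,0,0],[0,0,0,0,0,0],[0,0,0,0,0,0],[0,0,0,0,0,0]]], gripper=0, squeeze=30)

```text
time: 11.13
position: [0.4613, 0.0019, 0.049]
tool_rot: [0.86, 0.511, 0.0, 0.0]
ft_force: [-0.4, 0.7, 4.7]
grip_width: 0.0507
grip_force: 30.0
```

drive_tool(deltas=[[[0,0,-5,0,0,0],[0,0,-15,0,0,0],[0,0,-20,0,0,0],[0,0,-20,0,0,0],[0,0,-20,0,0,0],[0,0,-15,0,0,0],[0,0,-5,0,0,0],[0,0,0,0,0,0]]])

```text
time: 11.8
position: [0.4616, 0.0019, 0.1497]
tool_rot: [0.86, 0.511, 0.001, 0.001]
ft_force: [0.0, -0.1, -2.0]
grip_width: 0.0508
grip_force: 30.0
```

```bash
python3 -c "
from h import *
go(.6296,-.1237,.148,-28.5)"
```

```text
turn [ 0.003 -0.001 -0.001] shift [-30.2 207.5   1.7] pos [0.4616 0.0019 0.1497]
```

drive_tool(deltas=[[[-2,12,0,0,0,0],[-4,26,0,0,0,0],[-4,30,0,0,0,0],[-5,34,0,0,0,0],[-5,34,0,0,0,0],[-4,30,0,0,0,0],[-4,26,0,0,0,0],[-2,15,0,0,0,0]]])

```text
time: 12.47
position: [0.6313, -0.1264, 0.1466]
tool_rot: [0.86, 0.51, 0.0, 0.001]
ft_force: [-0.5, 0.1, -0.8]
grip_width: 0.0508
grip_force: 30.0
```

drive_tool(deltas=[[[0,0,0,0,0,0],[0,0,0,0,0,0],[0,0,0,0,0,0]]])

```text
time: 12.72
position: [0.6268, -0.1225, 0.1468]
tool_rot: [0.86, 0.511, -0.001, -0.002]
ft_force: [-0.3, -0.1, -0.8]
grip_width: 0.0507
grip_force: 30.0
```

Run:
```python
from h import *
go(.6296,-.1237,.054,-28.5)
W=cam("wrist");cv2.imwrite("pics/w4.png",W["img"][:,:,::-1])
a=np.radians(-28.45);Rm=np.array([[np.cos(a),-np.sin(a)],[np.sin(a),np.cos(a)]])
P=np.array([[43,70.5],[-43,70.5],[43,-70.5],[-43,-70.5]])/1000@Rm.T+[.617,-.147]
print(px(W,np.c_[P,[.022]*4]).round(0).tolist())
```

```text
turn [-0.005  0.    -0.001] shift [ 0.3  3.  92.8] pos [ 0.6268 -0.1225  0.1468]
[[307.0, 141.0], [208.0, 141.0], [300.0, 285.0], [213.0, 284.0]]
```

View pics/w4.png

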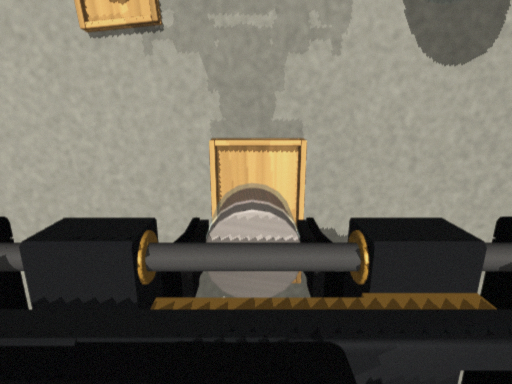

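The caddy's far edge is at row 140, columns 210–306, within 2 px of the prediction. Jar centre is fine; lowering gently.

drive_tool(deltas=[[[0,2,15,0,0,0],[0,0,20,0,0,0],[0,0,20,0,0,0],[0,0,15,0,0,0],[0,0,10,0,0,0],[0,0,6,0,0,0],[0,0,4,0,0,0],[0,0,0,0,0,0]]])

```text
time: 13.43
position: [0.63, -0.1238, 0.0582]
tool_rot: [0.859, 0.511, -0.0, -0.0]
ft_force: [-0.1, 0.4, -1.1]
grip_width: 0.051
grip_force: 30.0
```

drive_tool(deltas=[[[0,0,0,0,0,0],[0,0,1,0,0,0],[0,0,1,0,0,0],[0,0,0,0,0,0],[0,0,0,0,0,0]]])

```text
time: 13.85
position: [0.6305, -0.1243, 0.0569]
tool_rot: [0.86, 0.511, 0.0, 0.0]
ft_force: [0.6, -0.9, -1.0]
grip_width: 0.0507
grip_force: 30.0
```

drive_tool(deltas=[[[0,0,1,0,0,0],[0,0,1,0,0,0],[0,0,1,0,0,0],[0,0,0,0,0,0],[0,0,0,0,0,0]]])

```text
time: 14.27
position: [0.6302, -0.1242, 0.0534]
tool_rot: [0.86, 0.511, -0.0, -0.0]
ft_force: [-0.0, -0.3, -0.4]
grip_width: 0.0505
grip_force: 30.0
```

drive_tool(deltas=[[[0,0,0.7,0,0,0],[0,0,0,0,0,0],[0,0,0,0,0,0]]])

```text
time: 14.52
position: [0.6304, -0.1242, 0.0531]
tool_rot: [0.86, 0.511, 0.0, 0.0]
ft_force: [-0.3, -0.1, 1.2]
grip_width: 0.0509
grip_force: 30.0
```

drive_tool(deltas=[[[0,0,0,0,0,0],[0,0,0,0,0,0],[0,0,0,0,0,0],[0,0,0,0,0,0],[0,0,0,0,0,0],[0,0,0,0,0,0]]], gripper=85)

```text
time: 15.02
position: [0.6304, -0.1242, 0.0528]
tool_rot: [0.86, 0.511, 0.0, 0.0]
ft_force: [-0.3, -0.3, -0.1]
grip_width: 0.0731
grip_force: 0.0
```

drive_tool(deltas=[[[0,0,-10,0,0,0],[0,0,-20,0,0,0],[0,0,-25,0,0,0],[0,0,-30,0,0,0],[0,0,-25,0,0,0],[0,0,0,0,0,0],[0,0,0,0,0,0],[0,0,0,0,0,0]]])

```text
time: 15.68
position: [0.6298, -0.124, 0.1628]
tool_rot: [0.86, 0.511, -0.0, -0.0]
ft_force: [0.1, -0.0, -0.0]
grip_width: 0.0742
grip_force: 0.0
```

```bash
python3 -c "
from h import *
go(.363,.2785,.165,-28.5)"
```

```text
turn [-0.001  0.    -0.001] shift [ 226.4 -426.5   -2.2] pos [ 0.6298 -0.124   0.1628]
```

drive_tool(deltas=[[[8,-14,0,0,0,0],[15,-28,0,0,0,0],[16,-30,0,0,0,0],[16,-30,0,0,0,0],[16,-30,0,0,0,0],[16,-30,0,0,0,0],[16,-30,0,0,0,0],[16,-30,0,0,0,0]]], gripper=75)

```text
time: 16.35
position: [0.4898, 0.0875, 0.1614]
tool_rot: [0.86, 0.511, -0.002, -0.001]
ft_force: [0.3, 0.8, -0.2]
grip_width: 0.0652
grip_force: 0.0
```

drive_tool(deltas=[[[16,-30,0,0,0,0],[16,-30,0,0,0,0],[16,-30,0,0,0,0],[16,-30,0,0,0,0],[16,-30,0,0,0,0],[16,-30,0,0,0,0],[11,-24,0,0,0,0],[0,0,0,0,0,0]]])

```text
time: 17.02
position: [0.3593, 0.2798, 0.1615]
tool_rot: [0.858, 0.513, -0.003, -0.001]
ft_force: [-0.5, -0.5, -0.3]
grip_width: 0.0653
grip_force: 0.0
```

drive_tool(deltas=[[[0,0,0,0,0,0],[0,0,0,0,0,0],[0,0,0,0,0,0]]])

```text
time: 17.27
position: [0.3645, 0.2771, 0.1624]
tool_rot: [0.86, 0.511, -0.0, 0.0]
ft_force: [0.0, 0.6, -0.8]
grip_width: 0.0654
grip_force: 0.0
```

Run:
```python
from h import *
go(.363,.2785,.050,-28.5)
W=cam("wrist");cv2.imwrite("pics/w5.png",W["img"][:,:,::-1])
print(px(W,[[.363,.2785,.068],[.515,.4,.01]]).round(0))
```

```text
turn [-0.     0.001 -0.002] shift [  0.5  -2.  112.4] pos [0.3645 0.2771 0.1624]
[[251. 199.]
 [340. -25.]]
```

View pics/w5.png

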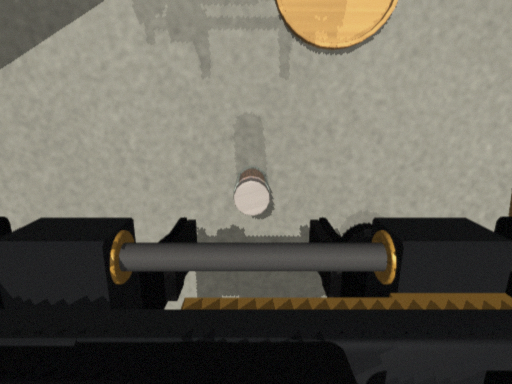

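Slim jar cap is at (252,197), within 2 px of the prediction. Grasping.

drive_tool(deltas=[[[2,-1,10,0,0,0],[0,0,20,0,0,0],[0,0,22,0,0,0],[0,0,22,0,0,0],[0,0,18,0,0,0],[0,0,12,0,0,0],[0,0,8,0,0,0],[0,0,0,0,0,0]]])

```text
time: 17.98
position: [0.3641, 0.279, 0.0494]
tool_rot: [0.86, 0.51, -0.001, -0.0]
ft_force: [-0.2, 0.1, -0.5]
grip_width: 0.0652
grip_force: 0.0
```

drive_tool(deltas=[[[0,0,0,0,0,0],[0,0,0,0,0,0],[0,0,0,0,0,0],[0,0,0,0,0,0],[0,0,0,0,0,0],[0,0,0,0,0,0],[0,0,0,0,0,0],[0,0,0,0,0,0]]], gripper=0, squeeze=25)

```text
time: 18.65
position: [0.3643, 0.2802, 0.0512]
tool_rot: [0.86, 0.511, 0.0, 0.0]
ft_force: [0.6, -0.3, 3.7]
grip_width: 0.0315
grip_force: 25.0
```

drive_tool(deltas=[[[0,0,-5,0,0,0],[0,0,-15,0,0,0],[0,0,-20,0,0,0],[0,0,-25,0,0,0],[0,0,-25,0,0,0],[0,0,-15,0,0,0],[0,0,-5,0,0,0],[0,0,0,0,0,0]]])

```text
time: 19.32
position: [0.3646, 0.2804, 0.1621]
tool_rot: [0.86, 0.511, 0.001, 0.0]
ft_force: [1.2, 0.7, -0.8]
grip_width: 0.0313
grip_force: 25.0
```

```bash
python3 -c "
from h import *
go(.597,-.1835,.16,-28.5)"
```

```text
turn [ 0.002 -0.002 -0.   ] shift [-296.8  425.6    2.1] pos [0.3646 0.2804 0.1621]
```

drive_tool(deltas=[[[-10,14,0,0,0,0],[-20,28.5,0,0,0,0],[-20,28.5,0,0,0,0],[-20,28.5,0,0,0,0],[-20,28.5,0,0,0,0],[-20,28.5,0,0,0,0],[-20,28.5,0,0,0,0],[-20,28.5,0,0,0,0]]])

```text
time: 19.98
position: [0.4794, 0.0447, 0.1593]
tool_rot: [0.86, 0.511, -0.001, -0.001]
ft_force: [0.1, 0.7, -0.6]
grip_width: 0.0312
grip_force: 25.0
```

drive_tool(deltas=[[[-20,28.5,0,0,0,0],[-20,28.5,0,0,0,0],[-20,28.5,0,0,0,0],[-20,28.5,0,0,0,0],[-20,28.5,0,0,0,0],[-20,28.5,0,0,0,0],[-20,28.5,0,0,0,0],[-7,12,0,0,0,0]]])

```text
time: 20.65
position: [0.5971, -0.1886, 0.1589]
tool_rot: [0.86, 0.51, -0.0, 0.001]
ft_force: [0.4, -0.1, -0.6]
grip_width: 0.0311
grip_force: 25.0
```

drive_tool(deltas=[[[0,0,0,0,0,0],[0,0,0,0,0,0],[0,0,0,0,0,0],[0,0,0,0,0,0]]])

```text
time: 20.98
position: [0.5942, -0.182, 0.1599]
tool_rot: [0.859, 0.512, -0.001, -0.002]
ft_force: [-0.1, 0.4, 0.3]
grip_width: 0.0311
grip_force: 25.0
```

Run:
```python
from h import *
go(.597,-.1835,.0552,-28.5)
W=cam("wrist");cv2.imwrite("pics/w6.png",W["img"][:,:,::-1])
a=np.radians(-28.45);Rm=np.array([[np.cos(a),-np.sin(a)],[np.sin(a),np.cos(a)]])
P=np.array([[43,70.5],[-43,70.5],[0,26.5]])/1000@Rm.T+[.617,-.147]
print(px(W,np.c_[P,[.022,.022,.058]]).round(0).tolist())
```

```text
turn [-0.003 -0.     0.001] shift [  0.    3.1 104.7] pos [ 0.5942 -0.182   0.1599]
[[308.0, 59.0], [208.0, 59.0], [258.0, 113.0]]
```

View pics/w6.png

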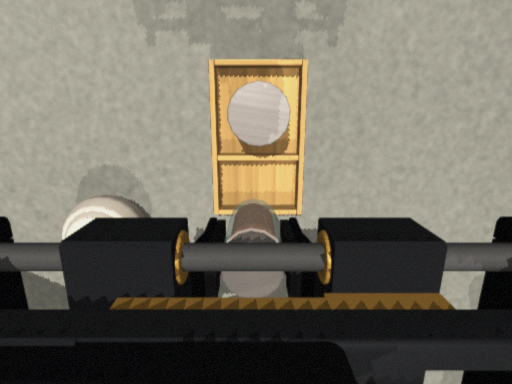

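The wide jar stands centred in its bay at (259,113), as predicted. Lowering the slim jar.

drive_tool(deltas=[[[0,2,15,0,0,0],[0,0,20,0,0,0],[0,0,20,0,0,0],[0,0,20,0,0,0],[0,0,14,0,0,0],[0,0,8,0,0,0],[0,0,4,0,0,0],[0,0,0,0,0,0]]])

```text
time: 21.7
position: [0.597, -0.184, 0.0593]
tool_rot: [0.859, 0.511, -0.0, -0.001]
ft_force: [0.8, 0.2, -0.1]
grip_width: 0.0316
grip_force: 25.0
```

drive_tool(deltas=[[[0,0,0,0,0,0],[0,0,0,0,0,0],[0,0,0,0,0,0]]])

```text
time: 21.95
position: [0.5981, -0.1851, 0.061]
tool_rot: [0.86, 0.511, 0.001, 0.001]
ft_force: [-0.5, 0.1, -0.1]
grip_width: 0.0312
grip_force: 25.0
```

drive_tool(deltas=[[[0,0,2,0,0,0],[0,0,1.5,0,0,0],[0,0,1,0,0,0],[0,0,0.7,0,0,0],[0,0,0,0,0,0],[0,0,0,0,0,0]]])

```text
time: 22.45
position: [0.5975, -0.1849, 0.0552]
tool_rot: [0.86, 0.511, 0.0, 0.0]
ft_force: [-2.1, 0.8, 3.5]
grip_width: 0.0311
grip_force: 25.0
```

drive_tool(deltas=[[[0,0,0.6,0,0,0],[0,0,0,0,0,0],[0,0,0,0,0,0]]])

```text
time: 22.7
position: [0.5975, -0.1849, 0.0552]
tool_rot: [0.86, 0.511, 0.0, 0.0]
ft_force: [-1.3, 0.6, 7.9]
grip_width: 0.0314
grip_force: 25.0
```

drive_tool(deltas=[[[0,0,-0.6,0,0,0],[0,0,0,0,0,0],[0,0,0,0,0,0],[0,0,0,0,0,0],[0,0,0,0,0,0],[0,0,0,0,0,0]]], gripper=65)

```text
time: 23.2
position: [0.5973, -0.1848, 0.0543]
tool_rot: [0.86, 0.511, -0.0, -0.0]
ft_force: [0.5, 0.5, 0.4]
grip_width: 0.0557
grip_force: 0.0
```

drive_tool(deltas=[[[0,0,-10,0,0,0],[0,0,-20,0,0,0],[0,0,-25,0,0,0],[0,0,-30,0,0,0],[0,0,-25,0,0,0],[0,0,0,0,0,0],[0,0,0,0,0,0],[0,0,0,0,0,0]]])

```text
time: 23.87
position: [0.5968, -0.1845, 0.1646]
tool_rot: [0.86, 0.511, -0.0, -0.0]
ft_force: [-1.0, 0.3, -0.4]
grip_width: 0.0567
grip_force: 0.0
```

```bash
python3 -c "
from h import *
go(.436,.152,.165,-28.5)"
```

```text
turn [-0.001  0.    -0.001] shift [ 219.  -301.9   -0.4] pos [ 0.5968 -0.1845  0.1646]
```

drive_tool(deltas=[[[10,-14,0,0,0,0],[22,-30,0,0,0,0],[22,-30,0,0,0,0],[22,-30,0,0,0,0],[22,-30,0,0,0,0],[22,-30,0,0,0,0],[22,-30,0,0,0,0],[22,-30,0,0,0,0]]], gripper=100)

```text
time: 24.53
position: [0.4766, 0.0677, 0.1633]
tool_rot: [0.86, 0.511, -0.001, -0.001]
ft_force: [-0.1, 0.5, -0.5]
grip_width: 0.0865
grip_force: 0.0
```

drive_tool(deltas=[[[22,-30,0,0,0,0],[22,-30,0,0,0,0],[11,-18,0,0,0,0],[0,0,0,0,0,0],[0,0,0,0,0,0],[0,0,0,0,0,0]]])

```text
time: 25.03
position: [0.4368, 0.1515, 0.164]
tool_rot: [0.859, 0.511, -0.001, -0.0]
ft_force: [0.8, -0.7, 0.5]
grip_width: 0.0871
grip_force: 0.0
```

Run:
```python
from h import *
go(.436,.152,.030,-28.5)
W=cam("wrist");cv2.imwrite("pics/w7.png",W["img"][:,:,::-1])
print(px(W,[[.436,.152,.018]]).round(0)); im=W["img"].copy()
for s,ce in comps(im[:225].max(2)<45,200): print(s,ce)
```

```text
turn [-0.001  0.001 -0.   ] shift [ 1.00e-01 -9.00e-01  1.34e+02] pos [0.4368 0.1515 0.164 ]
[[252. 184.]]
(np.int32(222), np.int32(152), np.int32(57), np.int32(57), np.int32(2474)) [250.1 180.3]
(np.int32(0), np.int32(217), np.int32(99), np.int32(8), np.int32(662)) [ 48.1 221.1]
(np.int32(408), np.int32(217), np.int32(104), np.int32(8), np.int32(712)) [460.7 221.1]
```

View pics/w7.png

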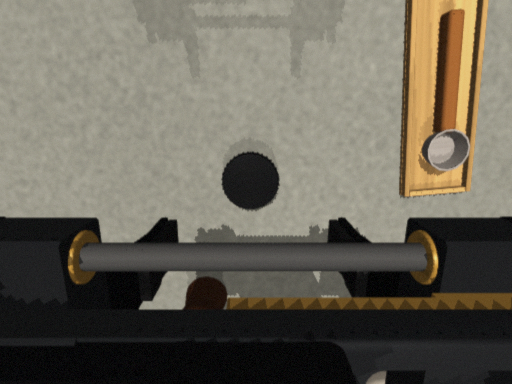

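Lid at (250,180), 2–3 mm off the prediction. The scoop sits well inside its tray. Grasping the large lid.

drive_tool(deltas=[[[2,-2,15,0,0,0],[0,0,25,0,0,0],[0,0,28,0,0,0],[0,0,25,0,0,0],[0,0,20,0,0,0],[0,0,14,0,0,0],[0,0,7,0,0,0],[0,0,0,0,0,0]]])

```text
time: 25.75
position: [0.4358, 0.1534, 0.0291]
tool_rot: [0.86, 0.51, -0.001, -0.001]
ft_force: [-0.2, -1.3, 0.8]
grip_width: 0.0868
grip_force: 0.0
```

drive_tool(deltas=[[[0,0,0,0,0,0],[0,0,0,0,0,0],[0,0,0,0,0,0],[0,0,0,0,0,0],[0,0,0,0,0,0],[0,0,0,0,0,0],[0,0,0,0,0,0],[0,0,0,0,0,0]]], gripper=0, squeeze=30)

```text
time: 26.42
position: [0.4361, 0.1547, 0.0312]
tool_rot: [0.86, 0.511, 0.0, 0.0]
ft_force: [-0.1, -0.0, 6.1]
grip_width: 0.0545
grip_force: 30.0
```

drive_tool(deltas=[[[0,0,-5,0,0,0],[0,0,-15,0,0,0],[0,0,-25,0,0,0],[0,0,-25,0,0,0],[0,0,-20,0,0,0],[0,0,-10,0,0,0],[0,0,0,0,0,0],[0,0,0,0,0,0]]])

```text
time: 27.08
position: [0.4359, 0.1546, 0.1311]
tool_rot: [0.86, 0.511, 0.001, 0.0]
ft_force: [0.5, -0.1, -1.2]
grip_width: 0.0544
grip_force: 30.0
```

```bash
python3 -c "
from h import *
go(.5165,.4,.13,-28.5)"
```

```text
turn [ 0.001 -0.001 -0.   ] shift [254.1 -46.3   1.1] pos [0.4359 0.1546 0.1311]
```

drive_tool(deltas=[[[15,-3,0,0,0,0],[32,-6,0,0,0,0],[32,-6,0,0,0,0],[32,-6,0,0,0,0],[32,-6,0,0,0,0],[32,-6,0,0,0,0],[32,-6,0,0,0,0],[32,-5,0,0,0,0]]])

```text
time: 27.75
position: [0.5103, 0.3867, 0.1285]
tool_rot: [0.859, 0.511, -0.002, -0.0]
ft_force: [0.4, -0.1, -1.2]
grip_width: 0.0545
grip_force: 30.0
```

drive_tool(deltas=[[[15,-2,0,0,0,0],[0,0,0,0,0,0],[0,0,0,0,0,0],[0,0,0,0,0,0]]])

```text
time: 28.08
position: [0.5153, 0.3983, 0.1289]
tool_rot: [0.86, 0.511, -0.002, 0.0]
ft_force: [0.5, -1.0, 0.3]
grip_width: 0.0546
grip_force: 30.0
```

Run:
```python
from h import *
go(.5165,.4,.0355,-28.5)
W=cam("wrist");cv2.imwrite("pics/w8.png",W["img"][:,:,::-1])
a=np.radians(np.arange(0,360,45))
print(px(W,np.c_[.5165+.056*np.cos(a),.4+.056*np.sin(a),.01+0*a]).round(0).tolist())
```

```text
turn [-0.002  0.004 -0.001] shift [ 2.1  0.2 93.4] pos [0.5153 0.3983 0.1289]
[[311.0, 159.0], [273.0, 127.0], [222.0, 132.0], [192.0, 171.0], [200.0, 217.0], [237.0, 245.0], [283.0, 240.0], [313.0, 206.0]]
```

View pics/w8.png

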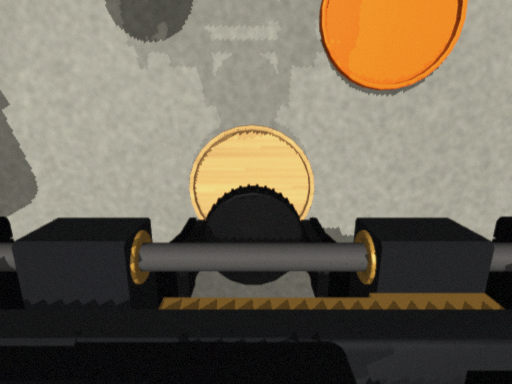

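The pale tray spans columns 191–314 with its top at row 126, as predicted. The orange one is away at (392,35). Lowering.

drive_tool(deltas=[[[1,0,15,0,0,0],[0,0,20,0,0,0],[0,0,20,0,0,0],[0,0,15,0,0,0],[0,0,10,0,0,0],[0,0,6,0,0,0],[0,0,4,0,0,0],[0,0,0,0,0,0]]])

```text
time: 28.8
position: [0.5171, 0.4, 0.0402]
tool_rot: [0.86, 0.511, -0.0, -0.0]
ft_force: [-0.4, 0.5, -1.1]
grip_width: 0.0547
grip_force: 30.0
```

drive_tool(deltas=[[[0,0,1.5,0,0,0],[0,0,1,0,0,0],[0,0,0,0,0,0],[0,0,0,0,0,0]]])

```text
time: 29.13
position: [0.5175, 0.4008, 0.0388]
tool_rot: [0.86, 0.511, 0.001, 0.0]
ft_force: [-0.6, 1.2, 0.0]
grip_width: 0.055
grip_force: 30.0
```

drive_tool(deltas=[[[0,0,1.5,0,0,0],[0,0,1,0,0,0],[0,0,0.7,0,0,0],[0,0,0,0,0,0],[0,0,0,0,0,0]]])

```text
time: 29.55
position: [0.5172, 0.4006, 0.0353]
tool_rot: [0.86, 0.511, 0.0, -0.0]
ft_force: [-1.1, 0.1, 3.0]
grip_width: 0.0541
grip_force: 30.0
```

drive_tool(deltas=[[[0,0,0,0,0,0],[0,0,0,0,0,0],[0,0,0,0,0,0],[0,0,0,0,0,0],[0,0,0,0,0,0],[0,0,0,0,0,0]]], gripper=85)

```text
time: 30.05
position: [0.5172, 0.4005, 0.0348]
tool_rot: [0.86, 0.511, -0.0, -0.0]
ft_force: [-0.0, -0.0, 0.6]
grip_width: 0.0735
grip_force: 0.0
```

drive_tool(deltas=[[[0,0,-10,0,0,0],[0,0,-20,0,0,0],[0,0,-25,0,0,0],[0,0,-35,0,0,0],[0,0,-35,0,0,0],[0,0,0,0,0,0],[0,0,0,0,0,0],[0,0,0,0,0,0]]])

```text
time: 30.72
position: [0.5169, 0.4004, 0.1605]
tool_rot: [0.86, 0.511, 0.0, -0.0]
ft_force: [0.8, -0.0, -0.4]
grip_width: 0.0736
grip_force: 0.0
```

```bash
python3 -c "
from h import *
go(.355,-.279,.16,-28.5)"
```

```text
turn [ 0.    -0.    -0.001] shift [-6.743e+02  1.819e+02  5.000e-01] pos [0.5169 0.4004 0.1605]
```

drive_tool(deltas=[[[-15,4,0,0,0,0],[-32,8.7,0,0,0,0],[-32,8.7,0,0,0,0],[-32,8.7,0,0,0,0],[-32,8.7,0,0,0,0],[-32,8.7,0,0,0,0],[-32,8.7,0,0,0,0],[-32,8.7,0,0,0,0]]], gripper=75)

```text
time: 31.38
position: [0.4582, 0.1581, 0.1586]
tool_rot: [0.859, 0.511, -0.002, -0.001]
ft_force: [1.3, -0.9, 0.1]
grip_width: 0.0656
grip_force: 0.0
```

drive_tool(deltas=[[[-32,8.7,0,0,0,0],[-32,8.7,0,0,0,0],[-32,8.7,0,0,0,0],[-32,8.7,0,0,0,0],[-32,8.7,0,0,0,0],[-32,8.7,0,0,0,0],[-32,8.7,0,0,0,0],[-32,8.7,0,0,0,0]]])

```text
time: 32.05
position: [0.3972, -0.0994, 0.1589]
tool_rot: [0.86, 0.511, -0.001, -0.002]
ft_force: [0.9, 0.0, 0.3]
grip_width: 0.0652
grip_force: 0.0
```

drive_tool(deltas=[[[-32,8.7,0,0,0,0],[-32,8.7,0,0,0,0],[-32,8.7,0,0,0,0],[-32,8.7,0,0,0,0],[-32,8.7,0,0,0,0],[-19,4,0,0,0,0],[0,0,0,0,0,0],[0,0,0,0,0,0]]])

```text
time: 32.72
position: [0.3542, -0.2784, 0.1588]
tool_rot: [0.86, 0.51, -0.0, -0.002]
ft_force: [0.0, 0.3, 0.4]
grip_width: 0.0651
grip_force: 0.0
```

drive_tool(deltas=[[[0,0,0,0,0,0],[0,0,0,0,0,0],[0,0,0,0,0,0]]])

```text
time: 32.97
position: [0.3551, -0.2768, 0.1597]
tool_rot: [0.859, 0.512, -0.0, -0.001]
ft_force: [0.6, 0.8, -0.2]
grip_width: 0.0653
grip_force: 0.0
```

Run:
```python
from h import *
go(.355,-.279,.028,-28.5)
W=cam("wrist");cv2.imwrite("pics/w9.png",W["img"][:,:,::-1])
print(px(W,[[.355,-.279,.016]]).round(0)); im=W["img"].copy()
for s,ce in comps(im[:225].max(2)<45,200): print(s,ce)
```

```text
turn [-0.002 -0.001  0.001] shift [ -2.    1.  131.7] pos [ 0.3551 -0.2768  0.1597]
[[254. 187.]]
(np.int32(233), np.int32(165), np.int32(40), np.int32(41), np.int32(1284)) [252.7 185.4]
(np.int32(29), np.int32(218), np.int32(105), np.int32(7), np.int32(687)) [ 83.4 221.1]
(np.int32(373), np.int32(218), np.int32(104), np.int32(7), np.int32(604)) [422.2 221.5]
```

View pics/w9.png

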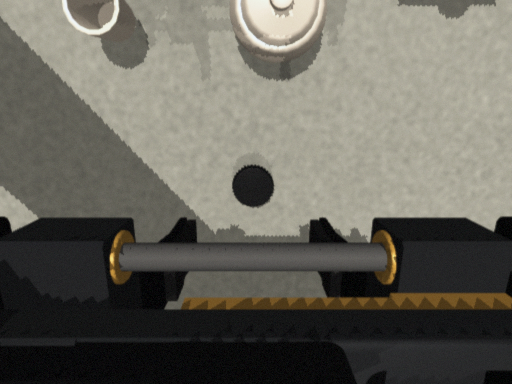

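The small lid is at (253,185), and the sugar pot is well clear at (280,15). Grasping.

drive_tool(deltas=[[[-1,0,15,0,0,0],[0,0,25,0,0,0],[0,0,28,0,0,0],[0,0,25,0,0,0],[0,0,20,0,0,0],[0,0,13,0,0,0],[0,0,7,0,0,0],[0,0,0,0,0,0]]])

```text
time: 33.68
position: [0.3545, -0.2784, 0.0258]
tool_rot: [0.859, 0.511, -0.0, -0.001]
ft_force: [0.1, -0.7, 0.1]
grip_width: 0.0655
grip_force: 0.0
```

drive_tool(deltas=[[[0,0,0,0,0,0],[0,0,0,0,0,0],[0,0,0,0,0,0],[0,0,0,0,0,0],[0,0,0,0,0,0],[0,0,0,0,0,0],[0,0,0,0,0,0],[0,0,0,0,0,0]]], gripper=0, squeeze=30)

```text
time: 34.35
position: [0.3549, -0.2797, 0.0276]
tool_rot: [0.86, 0.511, 0.0, 0.001]
ft_force: [0.5, 0.1, 7.2]
grip_width: 0.0387
grip_force: 30.0
```

drive_tool(deltas=[[[0,0,-5,0,0,0],[0,0,-15,0,0,0],[0,0,-25,0,0,0],[0,0,-30,0,0,0],[0,0,-30,0,0,0],[0,0,-20,0,0,0],[0,0,-5,0,0,0],[0,0,0,0,0,0]]])

```text
time: 35.02
position: [0.3552, -0.2801, 0.1585]
tool_rot: [0.86, 0.511, 0.0, 0.002]
ft_force: [0.2, 0.3, -1.4]
grip_width: 0.0385
grip_force: 30.0
```

```bash
python3 -c "
from h import *
go(.517,.4005,.16,-28.5)"
```

```text
turn [ 0.004  0.002 -0.001] shift [ 675.3 -182.6   -1.5] pos [ 0.3552 -0.2801  0.1585]
```

drive_tool(deltas=[[[15,-4,0,0,0,0],[32,-8.7,0,0,0,0],[32,-8.7,0,0,0,0],[32,-8.7,0,0,0,0],[32,-8.7,0,0,0,0],[32,-8.7,0,0,0,0],[32,-8.7,0,0,0,0],[32,-8.7,0,0,0,0]]])

```text
time: 35.68
position: [0.4108, -0.0366, 0.1555]
tool_rot: [0.86, 0.511, -0.001, -0.001]
ft_force: [1.4, -0.2, -0.4]
grip_width: 0.0393
grip_force: 30.0
```

drive_tool(deltas=[[[32,-8.7,0,0,0,0],[32,-8.7,0,0,0,0],[32,-8.7,0,0,0,0],[32,-8.7,0,0,0,0],[32,-8.7,0,0,0,0],[32,-8.7,0,0,0,0],[32,-8.7,0,0,0,0],[32,-8.7,0,0,0,0]]])

```text
time: 36.35
position: [0.4718, 0.2212, 0.155]
tool_rot: [0.859, 0.511, -0.002, -0.001]
ft_force: [1.2, -1.8, -0.3]
grip_width: 0.0386
grip_force: 30.0
```

drive_tool(deltas=[[[32,-8.7,0,0,0,0],[32,-8.7,0,0,0,0],[32,-8.7,0,0,0,0],[32,-8.7,0,0,0,0],[32,-8.7,0,0,0,0],[20,-5,0,0,0,0],[0,0,0,0,0,0],[0,0,0,0,0,0]]])

```text
time: 37.02
position: [0.5151, 0.4013, 0.1543]
tool_rot: [0.859, 0.512, -0.002, 0.0]
ft_force: [-0.3, -0.8, -0.6]
grip_width: 0.0386
grip_force: 30.0
```

drive_tool(deltas=[[[0,0,0,0,0,0],[0,0,0,0,0,0],[0,0,0,0,0,0],[0,0,0,0,0,0]]])

```text
time: 37.35
position: [0.5163, 0.3999, 0.1569]
tool_rot: [0.86, 0.51, -0.0, 0.0]
ft_force: [0.4, -1.1, 0.2]
grip_width: 0.0389
grip_force: 30.0
```

Run:
```python
from h import *
go(.517,.4005,.0496,-28.5)
```

```text
turn [-0.     0.001 -0.002] shift [  0.9   0.3 107.3] pos [0.5163 0.3999 0.1569]
```

drive_tool(deltas=[[[0,0,15,0,0,0],[0,0,20,0,0,0],[0,0,22,0,0,0],[0,0,20,0,0,0],[0,0,13,0,0,0],[0,0,8,0,0,0],[0,0,4,0,0,0],[0,0,0,0,0,0]]])

```text
time: 38.02
position: [0.5164, 0.4008, 0.0545]
tool_rot: [0.86, 0.511, -0.0, -0.0]
ft_force: [0.0, -0.0, -0.2]
grip_width: 0.0385
grip_force: 30.0
```

drive_tool(deltas=[[[0,0,0,0,0,0],[0,0,1,0,0,0],[0,0,0,0,0,0],[0,0,0,0,0,0],[0,0,0,0,0,0]]])

```text
time: 38.43
position: [0.5166, 0.4012, 0.0546]
tool_rot: [0.86, 0.511, 0.001, 0.0]
ft_force: [0.7, -0.0, 0.1]
grip_width: 0.039
grip_force: 30.0
```

drive_tool(deltas=[[[0,0,2,0,0,0],[0,0,1.5,0,0,0],[0,0,1,0,0,0],[0,0,0.5,0,0,0],[0,0,0,0,0,0],[0,0,0,0,0,0]]])

```text
time: 38.93
position: [0.5163, 0.401, 0.0497]
tool_rot: [0.86, 0.511, -0.0, 0.0]
ft_force: [-0.8, -1.3, 5.4]
grip_width: 0.0385
grip_force: 30.0
```

drive_tool(deltas=[[[0,0,0,0,0,0],[0,0,0,0,0,0],[0,0,0,0,0,0],[0,0,0,0,0,0],[0,0,0,0,0,0],[0,0,0,0,0,0]]], gripper=75)

```text
time: 39.43
position: [0.5163, 0.401, 0.0487]
tool_rot: [0.86, 0.511, -0.0, -0.0]
ft_force: [-0.1, -0.5, 0.1]
grip_width: 0.0638
grip_force: 0.0
```

drive_tool(deltas=[[[0,0,-10,0,0,0],[0,0,-20,0,0,0],[0,0,-25,0,0,0],[0,0,-35,0,0,0],[0,0,-35,0,0,0],[-30,0,-20,0,0,0],[-30,0,0,0,0,0],[-30,0,0,0,0,0]]])

```text
time: 40.1
position: [0.4741, 0.322, 0.1969]
tool_rot: [0.859, 0.512, 0.003, 0.0]
ft_force: [-0.1, -0.2, -1.7]
grip_width: 0.0654
grip_force: 0.0
```

drive_tool(deltas=[[[-30,0,0,0,0,0],[-15,0,0,0,0,0],[0,0,0,0,0,0],[0,0,0,0,0,0],[0,0,0,0,0,0],[0,0,0,0,0,0]]])

```text
time: 40.6
position: [0.453, 0.2834, 0.1943]
tool_rot: [0.859, 0.511, 0.001, 0.0]
ft_force: [-0.2, 0.3, -0.3]
grip_width: 0.065
grip_force: 0.0
```

Run:
```python
from h import *
W=cam("wrist");S=cam("scene")
a=S["img"][120:300,70:420,::-1]
cv2.imwrite("pics/fin.png",np.vstack([cv2.resize(a,(560,288),interpolation=cv2.INTER_CUBIC),cv2.resize(W["img"][:210,:,::-1],(560,230))]))
print(px(W,[[.517,.4005,.022],[.517,.4005,.038],[.5165,.4,.01]]).round(0).tolist(), sensors.get_obs()["position"])
```

```text
[[254.0, 42.0], [254.0, 38.0], [253.0, 45.0]] [0.45257806 0.28328663 0.19394802]
```

View pics/fin.png

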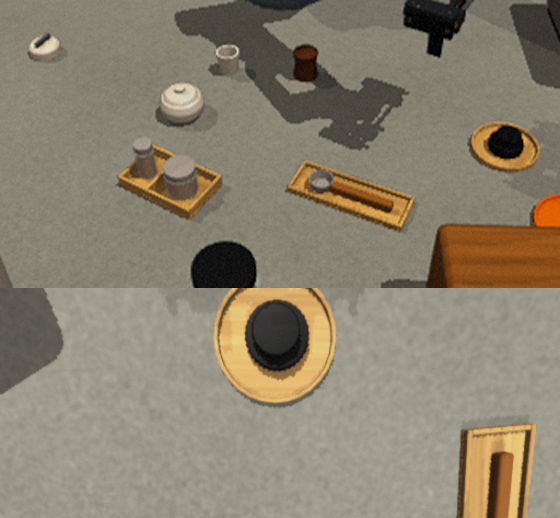

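The final view shows everything in place:
- both lids stacked in the round tray, around (276,330)
- both jars upright in their bays at (145,158) and (180,177)
- the scoop centred in the long tray
- the sugar pot where it was, with the gripper clear

```bash
python3 -c "
from rig import ticket
print(ticket.hand_in())"
```

```text
the job is handed in; nothing more can be done
None
```

I handed the job in after about 41 s of robot time; the hand-in call gave no verdict, but the last pictures show both lids stacked in the round tray, both jars upright in their bays, the scoop flat in the long tray, and the sugar pot where it was.

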